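# Set a collet chuck in the tightening fixture and lock it there

### The arm

A 6-joint arm with a two-finger parallel gripper is mounted at the origin on a cart in front of the work surface, level with it; the furniture and walls round the work are solid. World frame = base frame: x ahead of the robot, y to its left, z up, the work surface at z = 0. Lengths are in m, angles in rad, forces in N, time in s.
With the tool pointing down it reaches from about 0.275 to 0.875 m from the base axis. Payload 12.5 kg.
Tool frame: the origin (TCP) lies at the very end of the fingers, on their centre line; the grasp point (between the pads) lies 19 mm behind it; x points along the fingers, y is the direction in which the jaws open and shut, and the axes are right-handed (so a half turn about x gives the same grasp; the last joint's range is limited). The gripper opens to 85 mm and grips with 20 to 120 N. Pads are 22 mm wide; open, the fingers measure 114 mm over their backs; the gripper's body (76 mm by 85 mm) begins 54 mm behind the grasp point. The pads swing forward as they close: fully open they stand 13 mm farther back than shut.
Start: joints at [1.229, 0.351, 1.652, -0, 1.139, -0.085], TCP at [0.14, 0.532, 0.231] pointing down, gripper open.
Joint ranges: [-2.75, 2.75], [-0.79, 2.1], [0.01, 2.65], [-1.57, 4.71], [0.07, 3.14], [-2.87, 2.87]. Speed limits (rad/s): [2.22, 2.22, 2.79, 3.14, 3.14, 3.14].

### API

Orientations are given as a 3x3 rotation matrix whose columns are the frame's x, y, z axes.
In Python, from bench import manip gives the robot as it stands. Calls block until the motion is done:
- manip.move_ptp(position, orientation): joint-space move of the TCP to a pose.
- manip.move_l(position, attitude=None, max_speed=0.15): straight line of the TCP; attitude=None keeps the orientation; max_speed is the mean speed in m/s.
- manip.move_j(angles): joint-space move.
- manip.set_gripper(opening, effort=None): opening from 0.0 (shut) to 1.0 (fully open); effort is the grip in N (None keeps the last); returns when the fingers have stopped.
- manip.dwell(seconds).
- manip.inverse_kinematics(position, orientation): joint angles nearest the present ones, or None.
- manip.grab_frame(name): name is "scene" or "top"; returns (picture, depth): 420x560x3 uint8, red, green, blue; 420x560 float32, m along the optical axis (not along the pixel's ray), 0 where there is no reading.
- manip.get_calibration(name): a dict with "camera_matrix" (3x3 intrinsics, pixels), "R" (3x3) and "t" (3): a world point X has camera coordinates R X + t. Camera axes: x right, y down, z forward; pixel columns grow to the right and rows downward; lengths in m; the calibration is good to about 2 mm. A picture is of the moment at which its call begins. get_calibration takes no time and is no camera call.
A pose or a line that the arm cannot do raises manip.Unreachable and nothing moves.
- manip.sign_off(): hands the job in, once; it reports no verdict.
Trained networks look in the newest picture that a camera, given by its name, has taken for a name from the list of things; names that differ only in an ending like _2 or _b are one class to them, and where a whole thing is asked for, a point or a joint stands for the part that bears it (a point fixed in the world has none). Each returns a list of dicts, best first, with "confidence" (0 to 1); they miss things now and then, are a little off and sometimes report something else, mostly with a low value. They report only what shows in the picture. A call takes as long as a camera call.
- manip.look_for(camera, name): "at" ([x, y, z] in m, in world coordinates, good to about 4 mm: the middle of the surface that is visible of it).
Readings, each from a call of its own:
- manip.current_time(): time.
- manip.current_qpos(): joint angles.
- manip.current_joint_vel(): joint speeds.
- manip.current_joint_torque(): joint torques, N m.
- manip.current_ee_pos(): TCP position.
- manip.current_tcp_rot(): TCP orientation.
- manip.current_force(): force on the tool from outside, world axes, zero at the start.
- manip.current_ft_torque(): the same for the moment, N m.
- manip.current_grip_width(): opening from 0.0 (shut) to 1.0 (fully open).
Only numpy, scipy, OpenCV 4.12 (cv2) and the standard library are available. Lean on these libraries where they do the work, as an engineer would, in place of code of your own. Each camera call takes 0.05 s, during which the arm holds its last target.

### The job

The collet chuck with the wide nut is to have its nut tightened next: draw it out of the sloping tool rack and seat its taper, upright and fully home, in the socket of the tightening fixture, with the two slots in its flange over the fixture's two keys. Lower it in, do not let it drop. Then slide the fixture's locking fork by its knob fully home into the flange's groove, let go, and leave the other two tools in the rack and the spanner on the bench as they are.

Things in the scene. Friction and masses are not known exactly. Their poses are not given: they have to be found in the camera images.
- chuck_grip (a point): Middle of the nut of the wide collet chuck, the steel tool to move (0.5 to 0.75 kg). The round black nut, 42 mm across and 26 mm long, has six spanner slots; grip it here, on the axis, 13 mm below its top. z is the tool's axis, from taper to nut; a 33 mm neck starts 13 mm below. It starts in any one of the rack's pockets, leaning 32 degrees towards the rack's front, slots along the slope.
- chuck_wide: The wide chuck's flange, 50 mm across, 24 mm high; origin on the axis at its underside, 53 mm below chuck_grip, same axes. Slots 16 mm wide cut through it at +x and -x (a half turn is the same). A square groove 37 mm across runs round it 7 to 17 mm up. Below: oiled taper, 31.8 mm down to 17.8 mm across, ending 50 mm down, then a 12 mm stud to 68 mm down.
- socket (a point): Centre of the mouth of the fixture's upright tapered socket, 80 mm above the bench; z up. It matches the chuck's taper (31.5 mm across at the mouth, narrowing 7 in 24). When the chuck is fully home, its nut's middle (chuck_grip) is 56 mm above this point and its flange 3 mm above; the slots must lie over the keys, which are at this point's +x and -x.
- fixture: Tightening fixture fixed on the bench: grey base plate 116 x 190 mm, socket on a column 72 mm across. Origin on the bench below the socket; axes as socket. Its two keys, 12.4 mm wide with chamfered tops, stand 19.5 to 31 mm from the axis at +x and -x, 7.5 mm above the mouth (1.9 mm free each side in a slot). The fork's guide, 76 mm wide, 103 mm high, is at -y, 36 to 130 mm from the axis.
- fork_knob (a point): Middle of the upright round black knob of the locking fork, 20 mm across, from 18 mm below this point to 19 mm above; a thinner stem is below it. It is 130 mm above the bench, on the fixture's -y side: 148 mm from the socket's axis with the fork fully back, 106 mm with it fully home. Axes as socket.
- lock_fork (a joint): Slide of the locking fork in m: 0 fully back, clear of the socket; 0.042 fully home, its two prongs in the flange's groove. Starts at 0 to 0.006. It moves along the fixture's +y, takes about 3 N and stays where it is left. The fork is a steel plate 6 mm thick, 12 to 18 mm above the socket's mouth; it enters the groove only when the chuck is fully home (2 mm free above and below).
- rack: Sloping plywood rack fixed on the bench, 118 mm deep, 324 mm wide, 125 mm high at the back, 56 mm at the front. Origin on the bench below the middle pocket; x to its high back, y along it. Pockets at y = -95, 0, +95 mm, 86 mm above the bench, axes leaning 32 degrees towards -x. A steel lug 12 mm wide, 4.5 mm high, at each pocket's upper side sits in a slot of the tool's flange.
- slim_grip (a point): Middle of the nut of the slim collet chuck in another pocket of the rack: same shank and flange as the wide chuck, but a thinner nut, 28 mm across, its top 13 mm above this point. It stays where it is. z is its axis.
- cutter_grip (a point): Middle of the cutter head in the remaining pocket of the rack: same shank and flange as the wide chuck, with a bright disc 53 mm across, 20 mm thick, with three cutting pockets; top 12 mm above this point. It stays where it is. z is its axis.
- spanner: Steel combination spanner, 34 x 200 x 6 mm, lying on the bench near its front edge; origin at the centre of its underside, long side along its y. It stays where it is.

How it is judged:
On the way:
1. The wide chuck is seated upright and fully home in the socket, slots over the keys, while the fork is still back (horizontal distance between chuck_grip and socket below 0.003 m and z of chuck_grip in the frame of socket between 0.05 and 0.0585 m and angle between chuck_grip's own z axis and vertical below 0.035 rad and value of joint lock_fork below 0.015 m), for 0.3 s.
At the end, for the whole second after the job is handed in: The wide chuck stands in the fixture's socket: nut centre 50 to 58.5 mm above the mouth (home is 56 mm; held up on the keys it is above 60 mm), within 3 mm of the axis, within 2 degrees of vertical, at rest; the locking fork is at least 38 mm along its 42 mm travel; nothing is held (horizontal distance between chuck_grip and socket below 0.003 m and z of chuck_grip in the frame of socket between 0.05 and 0.0585 m and angle between chuck_grip's own z axis and vertical below 0.035 rad and value of joint lock_fork above 0.038 m and linear speed of chuck_wide below 0.01 m/s and contact force between the fingers and chuck_wide below 0.1 N); the robot touches nothing.
It fails at once if The chuck is let go over the socket more than 10 mm above its seat (dropped in) (horizontal distance between chuck_grip and socket below 0.03 m and z of chuck_grip in the frame of socket above 0.066 m and contact force between the fingers and chuck_wide below 0.05 N).
It fails at once if The slim chuck or the cutter head is pulled or knocked from its place in the rack (15 mm) (distance of any of slim_grip, cutter_grip from where it was at the start of the episode above 0.015 m).
It fails at once if The spanner is pushed about (30 mm) (distance of spanner from where it was at the start of the episode above 0.03 m).
It also fails if it takes over 50 s, if anything falls off the work surface, if the arm or the gripper's body presses on something with over 40 N, if the wrist force passes 120 N, or if a joint passes its speed limit or range.

## Working session

There is one attempt and no reset: what is moved stays moved. The work goes in short steps, each a Python script; the robot and the scene stay as the last script left them, time stands still between calls to the robot, and variables do not carry over. Pictures are saved under pics/ and viewed, and the job is handed in when it is done.

```bash
ls; mkdir -p pics
cat > s1.py <<'E'
from bench import manip
import cv2, numpy as np
print(manip.current_time(), manip.current_qpos(), manip.current_ee_pos(), manip.current_force())
for n in ["scene","top"]:
    p,d=manip.grab_frame(n)
    cv2.imwrite(f"pics/{n}0.png",p[:,:,::-1]); np.save(f"{n}0.npy",d)
    c=manip.get_calibration(n); print(n,c)
    for o in ["chuck_grip","chuck_wide","slim_grip","cutter_grip","fixture","fork_knob","rack","spanner"]:
        r=manip.look_for(n,o); print(o,[(np.round(x['at'],3).tolist(),round(x['confidence'],2)) for x in r[:3]])
print(manip.current_time())
E
python3 s1.py
```

```text
pics
0.0 [ 1.22939646e+00  3.51257109e-01  1.65240754e+00  2.87777815e-05
  1.13906473e+00 -8.46354950e-02] [0.13955591 0.53167615 0.23075327] [0.27837504 0.2412207  0.16214126]
scene {'camera_matrix': array([[447.76268446,   0.        , 281.64325841],
       [  0.        , 447.76268446, 212.79594278],
       [  0.        ,   0.        ,   1.        ]]), 'R': array([[ 0.65075874, -0.75894346,  0.02275708],
       [-0.42939014, -0.39257009, -0.81333439],
       [ 0.62620857,  0.5195128 , -0.58135126]]), 't': array([-0.28609461,  0.32273689,  0.87892049])}
chuck_grip [([0.554, 0.121, 0.125], 0.77)]
chuck_wide [([0.555, 0.118, 0.13], 0.83)]
slim_grip []
cutter_grip [([0.54, 0.308, 0.124], 0.97)]
fixture [([0.528, -0.154, 0.05], 0.94)]
fork_knob [([0.559, -0.191, 0.098], 0.8), ([0.551, 0.219, 0.106], 0.63)]
rack [([0.551, 0.184, 0.072], 0.85)]
spanner [([0.364, 0.006, 0.007], 0.68)]
top {'camera_matrix': array([[544.66684319,   0.        , 284.18887354],
       [  0.        , 544.66684319, 211.43351821],
       [  0.        ,   0.        ,   1.        ]]), 'R': array([[ 0.14278527, -0.98974116,  0.0049803 ],
       [-0.95605272, -0.13922359, -0.258031  ],
       [ 0.25607728,  0.0320816 , -0.9661238 ]]), 't': array([-0.02299467,  0.52276503,  1.40692877])}
chuck_grip [([0.555, 0.131, 0.14], 0.83)]
chuck_wide [([0.555, 0.126, 0.143], 0.55)]
slim_grip [([0.561, 0.22, 0.112], 0.73)]
cutter_grip [([0.541, 0.317, 0.135], 0.78)]
fixture [([0.535, -0.136, 0.088], 0.91)]
fork_knob [([0.557, -0.184, 0.096], 0.79), ([0.538, -0.137, 0.087], 0.56)]
rack [([0.57, 0.221, 0.084], 0.56)]
spanner [([0.358, 0.006, 0.004], 0.88)]
0.9
```

View pics/scene0.png

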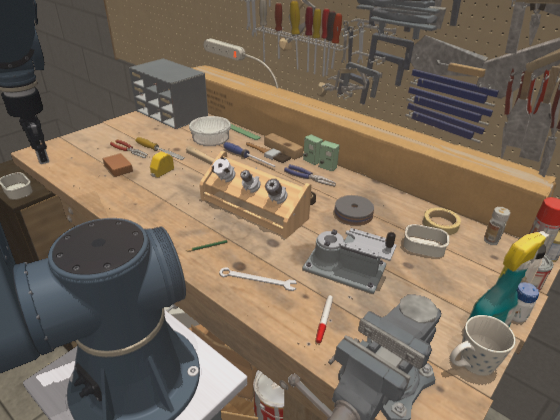

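View pics/top0.png

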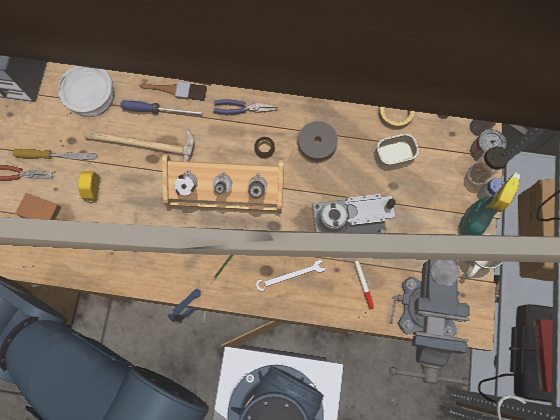

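The scene view shows the rack with cutter (222,168), slim (247,177) and wide chuck (273,187). The fixture is at (345,255) with its knob at (390,240). In the top view the same things are at (185,185), (222,185), (257,187), (333,215) and (390,203), and a beam crosses at row ~240. Next I'll zoom in and use the depth.

```bash
cat > h.py <<'E'
import cv2, numpy as np
from bench import manip
def cloud(n,d):
    c=manip.get_calibration(n);K=c['camera_matrix'];R=np.array(c['R']);t=np.array(c['t'])
    v,u=np.mgrid[0:d.shape[0],0:d.shape[1]]
    X=np.stack([(u-K[0,2])/K[0,0]*d,(v-K[1,2])/K[1,1]*d,d],-1)
    W=(X-t)@R
    W[d<=0]=np.nan
    return W
def proj(n,P):
    c=manip.get_calibration(n);K=c['camera_matrix'];R=np.array(c['R']);t=np.array(c['t'])
    X=np.atleast_2d(P)@R.T+t
    q=X@K.T
    return q[:,:2]/q[:,2:]
E
cat > s2.py <<'E'
from h import *
for n,(a,b,c,d_) in {"scene":(190,140,320,235),"top":(155,140,295,220)}.items():
    im=cv2.imread(f"pics/{n}0.png"); cv2.imwrite(f"pics/{n}_rack.png",cv2.resize(im[b:d_,a:c],None,fx=5.5,fy=5.5,interpolation=cv2.INTER_CUBIC))
for n,(a,b,c,d_) in {"scene":(295,215,405,295),"top":(300,180,410,245)}.items():
    im=cv2.imread(f"pics/{n}0.png"); cv2.imwrite(f"pics/{n}_fix.png",cv2.resize(im[b:d_,a:c],None,fx=7,fy=7,interpolation=cv2.INTER_CUBIC))
W=cloud("top",np.load("top0.npy"))
print("beam",W[230:246:3,250],W[240,450],W[235,30])
for n in ["scene","top"]:
    W=cloud(n,np.load(f"{n}0.npy")); 
    print(n, np.isnan(W).mean())
Wt=cloud("top",np.load("top0.npy"))
print(np.round(Wt[215,320:395:4],3))
E
python3 s2.py
```

```text
beam [[0.17471391 0.01819825 1.34915299]
 [0.173539   0.01791827 1.35076791]
 [0.17275585 0.01780154 1.35060419]
 [0.17196477 0.01768119 1.35048208]
 [0.17099345 0.01748007 1.35127885]
 [0.17033675 0.01741876 1.35049264]] [ 0.17752769 -0.03362746  1.35803913] [0.16541671 0.07944279 1.34459263]
scene 0.003822278911564626
top 0.004047619047619047
[[ 0.537 -0.047  0.023]
 [ 0.523 -0.055  0.082]
 [ 0.526 -0.066  0.076]
 [ 0.54  -0.079  0.031]
 [ 0.537 -0.089  0.047]
 [ 0.532 -0.098  0.072]
 [ 0.531 -0.109  0.078]
 [ 0.533 -0.119  0.08 ]
 [   nan    nan    nan]
 [ 0.532 -0.139  0.092]
 [ 0.532 -0.149  0.099]
 [ 0.534 -0.16   0.097]
 [ 0.535 -0.17   0.1  ]
 [ 0.537 -0.181  0.097]
 [ 0.537 -0.191  0.101]
 [ 0.54  -0.201  0.099]
 [ 0.54  -0.211  0.104]
 [ 0.544 -0.223  0.094]
 [ 0.544 -0.233  0.099]]
```

View pics/scene_rack.png

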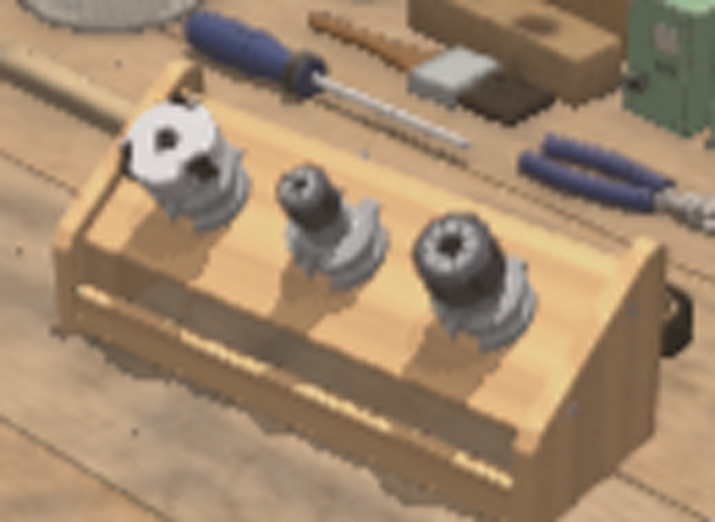

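View pics/top_rack.png

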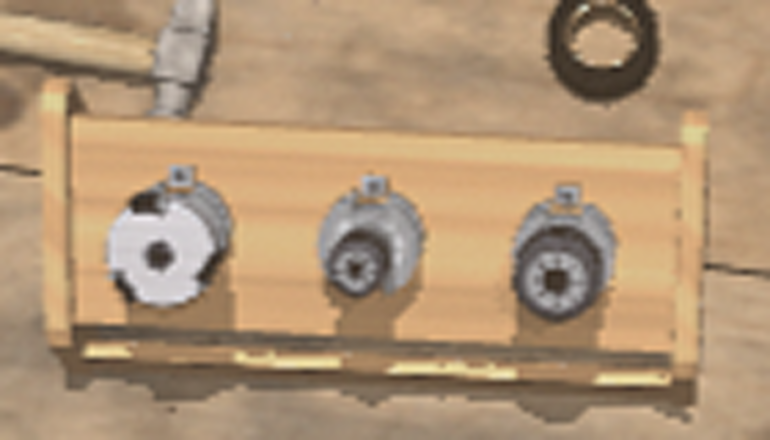

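View pics/scene_fix.png

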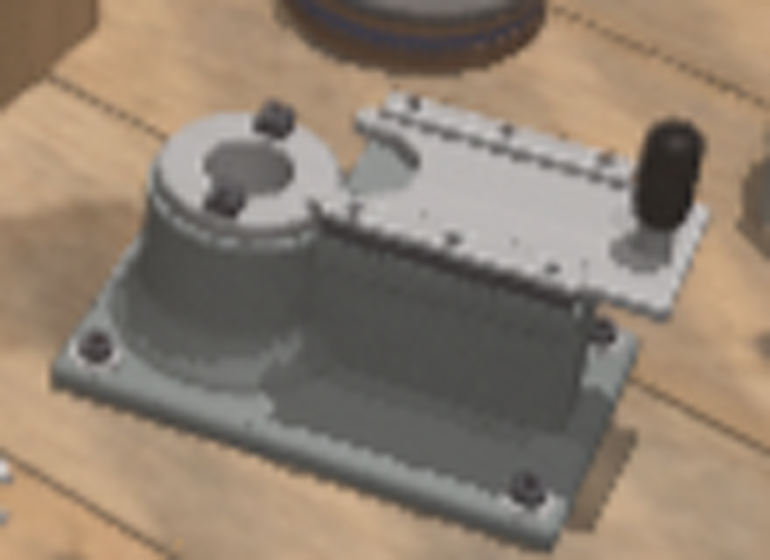

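View pics/top_fix.png

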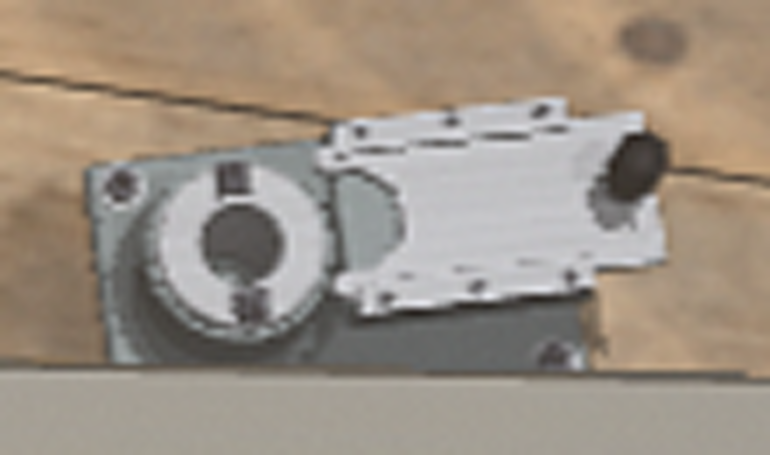

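```bash
cat > s3.py <<'E'
from h import *
from scipy.optimize import least_squares
def tri(ps):
    A=[];b=[]
    for n,(u,v) in ps.items():
        c=manip.get_calibration(n);P=c['camera_matrix']@np.c_[c['R'],c['t']]
        for k,q in((0,u),(1,v)): A.append(P[k]-q*P[2])
    A=np.array(A);X=np.linalg.lstsq(A[:,:3],-A[:,3],rcond=None)[0]
    e={n:np.round(proj(n,X)[0]-q,2) for n,q in ps.items()}
    return np.round(X,4),e
sc=lambda x,y:(190+x/5.5,140+y/5.5); tp=lambda x,y:(155+x/5.5,140+y/5.5)
sf=lambda x,y:(295+x/7,215+y/7); tf=lambda x,y:(300+x/7,180+y/7)
print("nuttop wide",tri({"scene":sc(452,243),"top":tp(556,280)}))
print("nuttop slim",tri({"scene":sc(299,185),"top":tp(355,267)}))
print("cutter top",tri({"scene":sc(168,138),"top":tp(158,255)}))
print("key+",tri({"scene":sf(274,118),"top":tf(232,178)}))
print("key-",tri({"scene":sf(225,197),"top":tf(251,305)}))
print("hole",tri({"scene":sf(248,168),"top":tf(243,242)}))
print("knob mid",tri({"scene":sf(668,177),"top":tf(637,166)}))
print("col bottom corner plate", tri({"scene":sf(55,375),"top":tf(90,170)}))
E
python3 s3.py
```

```text
nuttop wide (array([0.546 , 0.1297, 0.1406]), {'scene': array([-0.2 ,  0.03]), 'top': array([ 0.11, -0.09])})
nuttop slim (array([0.5386, 0.2256, 0.1384]), {'scene': array([ 0.24, -0.04]), 'top': array([-0.13,  0.12])})
cutter top (array([0.5339, 0.3201, 0.131 ]), {'scene': array([-0.25,  0.04]), 'top': array([ 0.14, -0.13])})
key+ (array([ 0.5526, -0.0763,  0.0823]), {'scene': array([-0.02,  0.  ]), 'top': array([ 0.01, -0.01])})
key- (array([ 0.5038, -0.0896,  0.0823]), {'scene': array([-0.07,  0.01]), 'top': array([ 0.04, -0.03])})
hole (array([ 0.5289, -0.0834,  0.0773]), {'scene': array([ 0.35, -0.06]), 'top': array([-0.18,  0.13])})
knob mid (array([ 0.566 , -0.2226,  0.1267]), {'scene': array([ 0.15, -0.03]), 'top': array([-0.08,  0.05])})
col bottom corner plate (array([ 0.5791, -0.0093, -0.092 ]), {'scene': array([12.  , -2.83]), 'top': array([-6.  ,  5.21])})
```

```bash
cat > s4.py <<'E'
from h import *
for n in ["scene","top"]:
    W=cloud(n,np.load(f"{n}0.npy"))
    m=(np.abs(W[...,2])<.03)&(W[...,0]>.38)&(W[...,0]<.48)&(W[...,1]>-.15)&(W[...,1]<.2)
    print(n,"bench z",np.nanmedian(W[m][:,2]),W[m][:,2].std())
    # mouth ring
    r=np.hypot(W[...,0]-.5289,W[...,1]+.083); m=(r<.033)&(r>.017)&(np.abs(W[...,2]-.08)<.012)
    print("ring z",np.median(W[m][:,2]),m.sum(), W[m][:,:2].mean(0))
def g(X):
    # rack slope normal
    pass
print(manip.current_tcp_rot().round(3))
from math import *
def rack_R(psi,s=1,th=radians(32)):
    x=np.array([sin(th)*cos(psi),sin(th)*sin(psi),-cos(th)]);y=s*np.array([-sin(psi),cos(psi),0]);return np.c_[x,y,np.cross(x,y)]
for s in(1,-1):
  R=rack_R(radians(4),s); a=-R[:,0]; g=np.array([.546,.13,.1445])-13e-3*a; print("grip",g)
  for h in (0,.09,.15): print(s,h,manip.inverse_kinematics(g+a*(h-.019),R))
  yaw=radians(15)
  x=np.array([0,0,-1.]);y=s*np.array([-sin(yaw),cos(yaw),0]);R2=np.c_[x,y,np.cross(x,y)]
  for z in (.136,.28): print('fix',manip.inverse_kinematics([.529,-.083,z-.019],R2))
  print('knob',manip.inverse_kinematics([.566,-.222,.13-.019],R2))
E
python3 s4.py
```

```text
scene bench z -0.001552160946727197 0.0030961198749621726
ring z 0.07844715122500696 295 [ 0.52427373 -0.08378647]
top bench z -0.0010474424398158903 0.003678382517725087
ring z 0.07928339484784562 341 [ 0.5274018  -0.08260152]
[[-0.     0.254  0.967]
 [ 0.     0.967 -0.254]
 [-1.     0.    -0.   ]]
grip [0.55287217 0.13048055 0.13347537]
1 0 [ 0.17365026  0.40458456  2.05142771 -0.40269685  0.14061686 -1.08351592]
1 0.09 [ 0.18631339  0.18293661  2.10871004 -0.20949839  0.30068978 -1.27151924]
1 0.15 [ 0.1965979   0.03632957  2.12173398 -0.16019247  0.4335308  -1.3175234 ]
fix [-2.42579833e-01  4.73366456e-01  1.78887481e+00 -4.44089210e-16
  8.79351391e-01 -2.07517555e+00]
fix [-2.42579833e-01  2.94479105e-01  1.65360573e+00 -4.44089210e-16
  1.19350782e+00 -2.07517555e+00]
knob [-4.50344378e-01  5.94074314e-01  1.59404190e+00 -4.44089210e-16
  9.53476436e-01 -2.28294009e+00]
grip [0.55287217 0.13048055 0.13347537]
-1 0 [ 0.17365026  0.40458456  2.05142771 -0.40269685  0.14061686  2.05807673]
-1 0.09 [ 0.18631339  0.18293661  2.10871004 -0.20949839  0.30068978  1.87007341]
-1 0.15 [ 0.1965979   0.03632957  2.12173398 -0.16019247  0.4335308   1.82406925]
fix [-2.42579833e-01  4.73366456e-01  1.78887481e+00 -4.44089210e-16
  8.79351391e-01  1.06641711e+00]
fix [-2.42579833e-01  2.94479105e-01  1.65360573e+00 -4.44089210e-16
  1.19350782e+00  1.06641711e+00]
knob [-4.50344378e-01  5.94074314e-01  1.59404190e+00 -4.44089210e-16
  9.53476436e-01  8.58652561e-01]
```

```bash
cat >> h.py <<'E'
def ray_z(n,uv,z):
    c=manip.get_calibration(n);K=c['camera_matrix'];R=np.array(c['R']);t=np.array(c['t'])
    C=-R.T@t; d=R.T@np.linalg.inv(K)@np.array([uv[0],uv[1],1.]); return C+d*(z-C[2])/d[2]
E
cat > s5.py <<'E'
from h import *
sc=lambda x,y:(190+x/5.5,140+y/5.5); tp=lambda x,y:(155+x/5.5,140+y/5.5)
sf=lambda x,y:(295+x/7,215+y/7); tf=lambda x,y:(300+x/7,180+y/7)
for k,s,t,z in [("nutw",sc(452,243),tp(556,280),.1445),("nuts",sc(299,185),tp(355,267),.1445),("key+",sf(274,118),tf(232,178),.0865),("key-",sf(225,197),tf(251,305),.0865),("hole",sf(248,168),tf(243,242),.08),("knob",sf(668,177),tf(637,166),.13)]:
    print(k,ray_z("scene",s,z).round(4),ray_z("top",t,z).round(4))
# lugs in top
for q in [(180,178),(374,186),(568,195)]: print("lug",ray_z("top",tp(*q),.105).round(4))
E
python3 s5.py
```

```text
nutw [0.5418 0.1253 0.1445] [0.5445 0.1296 0.1445]
nuts [0.5308 0.2186 0.1445] [0.5372 0.2243 0.1445]
key+ [ 0.548  -0.0791  0.0865] [ 0.5514 -0.076   0.0865]
key- [ 0.4996 -0.0924  0.0865] [ 0.5027 -0.0892  0.0865]
hole [ 0.5252 -0.0846  0.08  ] [ 0.5286 -0.0836  0.08  ]
knob [ 0.5616 -0.224   0.13  ] [ 0.5651 -0.2222  0.13  ]
lug [0.5813 0.3232 0.105 ]
lug [0.5909 0.2287 0.105 ]
lug [0.6    0.1342 0.105 ]
```

```bash
cat >> h.py <<'E'
from math import *
def rack_R(psi,s=-1,th=radians(32)):
    x=np.array([sin(th)*cos(psi),sin(th)*sin(psi),-cos(th)]);y=s*np.array([-sin(psi),cos(psi),0]);return np.c_[x,y,np.cross(x,y)]
def down_R(yaw,s=-1):
    x=np.array([0,0,-1.]);y=s*np.array([-sin(yaw),cos(yaw),0]);return np.c_[x,y,np.cross(x,y)]
def snap(tag,rs,rt,k=7):
    out={}
    for n,r in(("scene",rs),("top",rt)):
        p,d=manip.grab_frame(n); im=p[:,:,::-1].copy(); np.save(f"{n}_{tag}.npy",d); cv2.imwrite(f"pics/{n}_{tag}_full.png",im)
        a,b,c,e=r; cv2.imwrite(f"pics/{n}_{tag}.png",cv2.resize(im[b:e,a:c],None,fx=k,fy=k,interpolation=cv2.INTER_CUBIC))
    return out
E
cat > s6.py <<'E'
from h import *
R=rack_R(radians(5)); a=-R[:,0]; top=np.array([.5445,.1285,.1435]); g=top-.013*a
print("grip",g)
manip.move_ptp(g+a*.09-a*.019,R)
print(manip.current_time(),manip.current_ee_pos(),manip.current_qpos(),manip.current_grip_width())
snap("pre",(220,120,330,200),(215,140,325,220))
E
python3 s6.py
```

```text
grip [0.55136274 0.12910041 0.13247537]
2.875 [0.51392685 0.12626694 0.19279282] [ 0.1764146   0.18039716  2.11499069 -0.16260427  0.29303361  1.80102108] 1.0007751101493192
```

View pics/scene_pre.png

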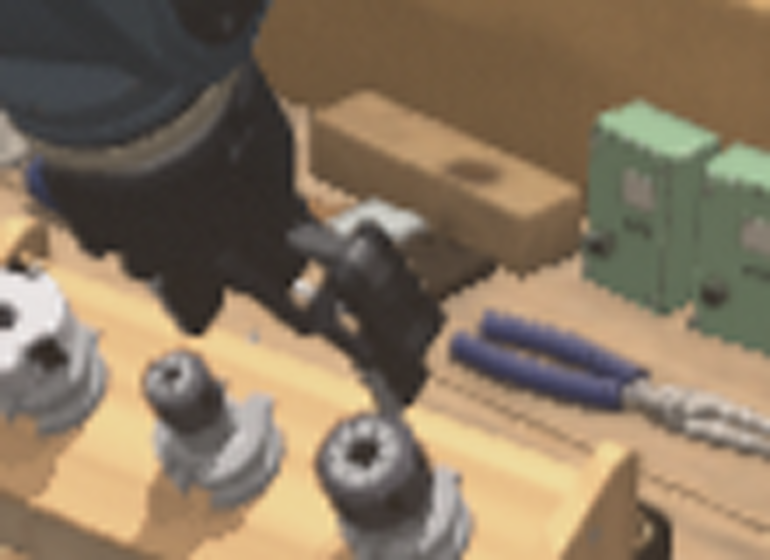

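View pics/top_pre.png

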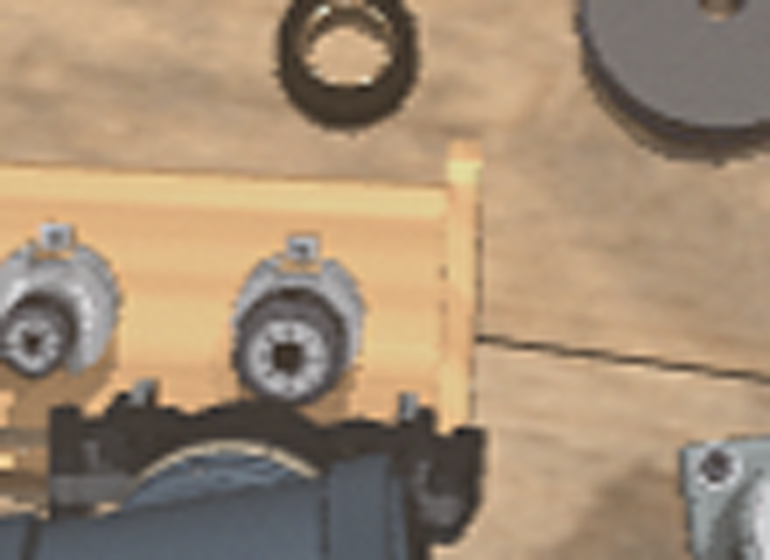

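```bash
cat > s7.py <<'E'
from h import *
T=manip.current_ee_pos();R=manip.current_tcp_rot()
for back in(0,.013):
  for w in(.0425,.05,.057):
    for s in(-1,1):
      P=T-R[:,0]*back+s*w*R[:,1]
      print(back,s*w,"scene",((proj("scene",P)[0]-(220,120))*7).round(),"top",((proj("top",P)[0]-(215,140))*7).round())
E
python3 s7.py
python3 - <<'E'
import cv2
a=cv2.imread('pics/scene_pre_full.png')[150:185,240:290]
b=cv2.imread('pics/top_pre_full.png')[180:210,220:285]
a=cv2.convertScaleAbs(cv2.resize(a,None,fx=14,fy=14,interpolation=2),alpha=1.8,beta=10)
b=cv2.convertScaleAbs(cv2.resize(b,None,fx=12,fy=12,interpolation=2),alpha=1.8,beta=10)
cv2.imwrite('pics/a.png',a);cv2.imwrite('pics/b.png',b)
E
```

```text
0 -0.0425 scene [224. 331.] top [158. 393.]
0 0.0425 scene [408. 403.] top [396. 406.]
0 -0.05 scene [208. 325.] top [137. 392.]
0 0.05 scene [425. 409.] top [417. 407.]
0 -0.057 scene [194. 319.] top [117. 391.]
0 0.057 scene [440. 416.] top [437. 408.]
0.013 -0.0425 scene [212. 312.] top [154. 403.]
0.013 0.0425 scene [397. 384.] top [395. 416.]
0.013 -0.05 scene [196. 306.] top [133. 401.]
0.013 0.05 scene [414. 391.] top [416. 417.]
0.013 -0.057 scene [182. 301.] top [113. 400.]
0.013 0.057 scene [430. 397.] top [436. 418.]
```

View pics/a.png

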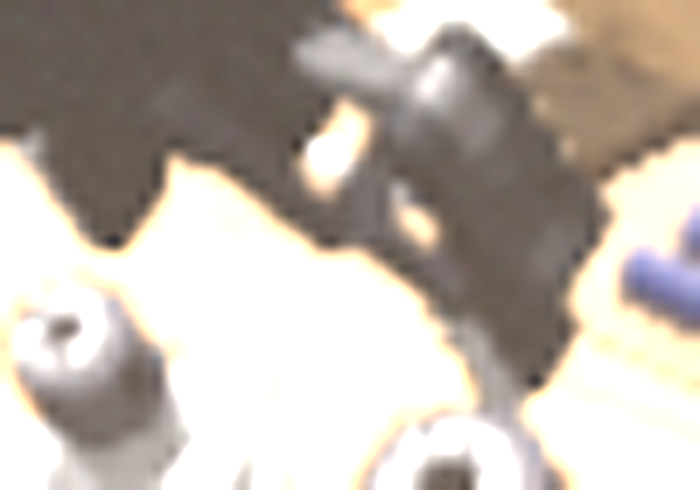

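View pics/b.png

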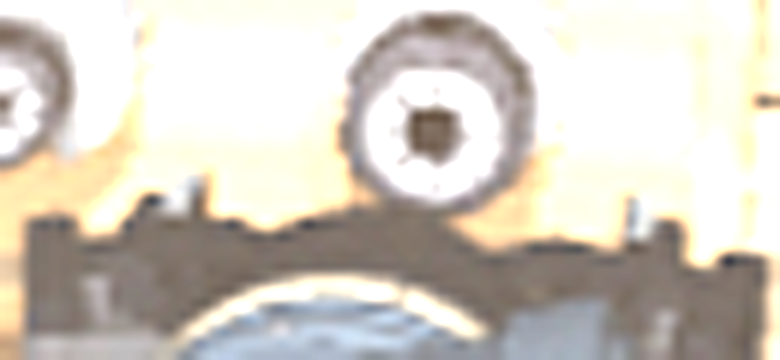

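```bash
cat > s8.py <<'E'
from h import *
T=manip.current_ee_pos();R=manip.current_tcp_rot()
for back in(0,.013):
  for w in(.0425,.0525):
    for s in(-1,1):
     for e in(-.011,.011):
      P=T-R[:,0]*back+s*w*R[:,1]+e*R[:,2]
      print(back,s*w,e,"scene a",((proj("scene",P)[0]-(240,150))*14).round(),"top b",((proj("top",P)[0]-(220,180))*12).round())
top=np.array([.5445,.1285,.1435]);print(proj("scene",top),proj("top",top))
for n in("scene","top"):
    W=cloud(n,np.load(f"{n}_pre.npy"))
    L=(W-T)@R
    m=(np.abs(L[...,1])<.06)&(L[...,0]>-.03)&(L[...,0]<.02)&(np.abs(L[...,2])<.03)
    for s in(-1,1):
        mm=m&(s*L[...,1]>.03); print(n,s,mm.sum(),np.percentile(L[mm],[2,50,98],axis=0).round(4).tolist())
E
python3 s8.py
```

```text
0 -0.0425 -0.011 scene a [198. 195.] top b [212. 142.]
0 -0.0425 0.011 scene a [137. 289.] top b [210. 244.]
0 0.0425 -0.011 scene a [566. 337.] top b [622. 164.]
0 0.0425 0.011 scene a [505. 435.] top b [617. 266.]
0 -0.0525 -0.011 scene a [157. 179.] top b [164. 139.]
0 -0.0525 0.011 scene a [ 96. 272.] top b [162. 242.]
0 0.0525 -0.011 scene a [611. 354.] top b [670. 167.]
0 0.0525 0.011 scene a [550. 452.] top b [665. 269.]
0.013 -0.0425 -0.011 scene a [175. 158.] top b [205. 158.]
0.013 -0.0425 0.011 scene a [113. 252.] top b [203. 261.]
0.013 0.0425 -0.011 scene a [545. 300.] top b [619. 181.]
0.013 0.0425 0.011 scene a [483. 398.] top b [614. 284.]
0.013 -0.0525 -0.011 scene a [133. 142.] top b [157. 156.]
0.013 -0.0525 0.011 scene a [ 71. 236.] top b [154. 259.]
0.013 0.0525 -0.011 scene a [591. 317.] top b [668. 183.]
0.013 0.0525 0.011 scene a [528. 416.] top b [663. 286.]
[[271.96212444 183.68571554]] [[256.52236328 191.09372803]]
scene -1 36 [[-0.0298, -0.0486, -0.0079], [-0.0223, -0.0437, 0.0031], [-0.0117, -0.0414, 0.0126]]
scene 1 21 [[-0.0299, 0.0421, -0.0015], [-0.0238, 0.05, 0.0085], [-0.0155, 0.0572, 0.0126]]
top -1 10 [[-0.0292, -0.0533, -0.0114], [-0.0221, -0.0442, -0.0091], [-0.0157, -0.0418, -0.0029]]
top 1 9 [[-0.0285, 0.0442, -0.0111], [-0.0212, 0.049, -0.009], [-0.0184, 0.0563, -0.0057]]
```

```bash
cat > s9.py <<'E'
from h import *
R=rack_R(radians(5)); a=-R[:,0]; g=np.array([.553,.1285,.1335])
manip.move_l(g-a*.019,R,max_speed=.08)
print(manip.current_time(),manip.current_ee_pos(),manip.current_force())
snap("at",(220,120,330,200),(215,140,325,220))
manip.set_gripper(0.0,20)
print(manip.current_grip_width(),manip.current_force(),manip.current_ft_torque(),manip.current_time(),manip.current_ee_pos())
snap("grip",(220,120,330,200),(215,140,325,220))
E
python3 s9.py
```

```text
4.25 [0.56304917 0.12941094 0.11781566] [0.65295065 0.61650842 0.42745013]
0.4837500445246346 [-4.12267987  3.19112358  4.28310857] [0.34791508 0.52560642 0.25978711] 4.8167 [0.56274722 0.12968082 0.11749436]
```

View pics/scene_grip.png

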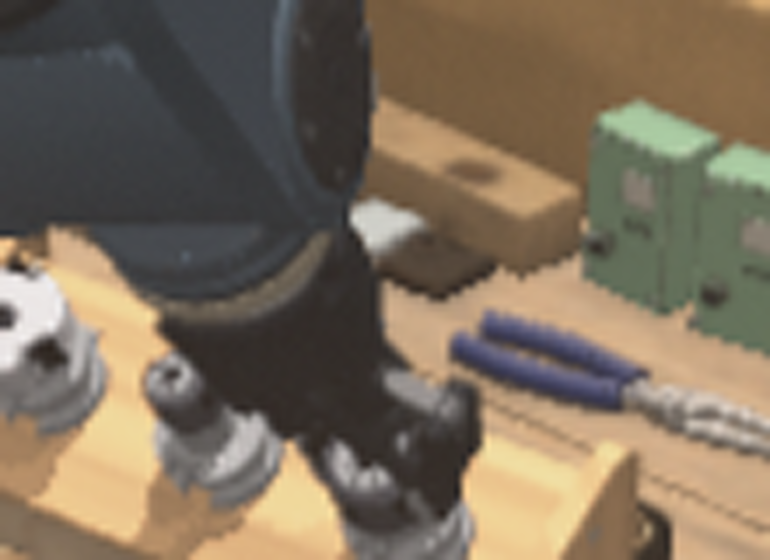

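View pics/scene_at.png

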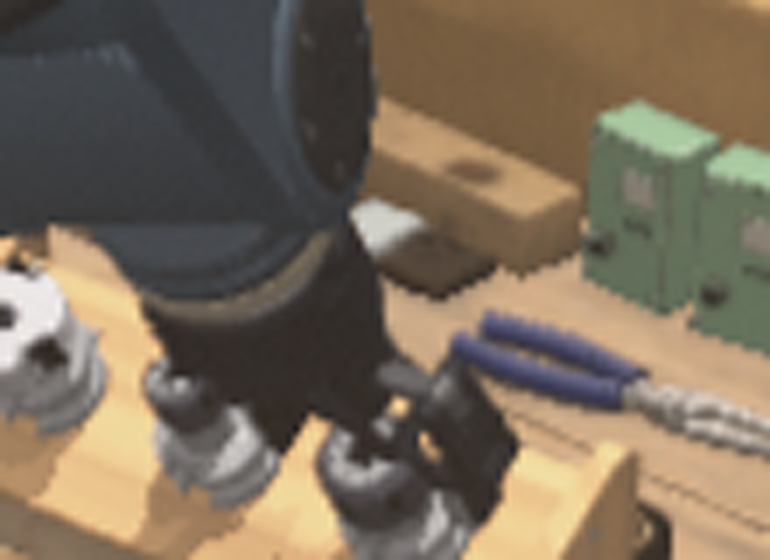

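```bash
cat > s10.py <<'E'
from h import *
manip.set_gripper(0.0,90)
print(manip.current_grip_width(),manip.current_force())
R=manip.current_tcp_rot(); a=-R[:,0]; p=manip.current_ee_pos()
R=rack_R(radians(5)); a=-R[:,0]
p=np.array([.553,.1285,.1335])-a*.019
manip.move_l(p+a*.012,R,max_speed=.04); print(manip.current_force(),manip.current_grip_width(),manip.current_time())
manip.move_l(p+a*.11,R,max_speed=.1); print(manip.current_force(),manip.current_ft_torque(),manip.current_grip_width(),manip.current_ee_pos(),manip.current_time())
snap("out",(220,70,330,190),(215,140,325,240),6)
E
python3 s10.py
```

```text
0.4677065741534972 [-9.08384996  2.57579285 10.77167884]
[ 0.44709768 -0.24559402 -6.39893159] 0.46446398345804646 5.5833
[ 0.60395258  0.16508796 -7.06901073] [-0.15434168  0.93223958 -0.02627968] 0.45832014726230746 [0.50491278 0.1242513  0.2101672 ] 6.7167
```

View pics/scene_out.png

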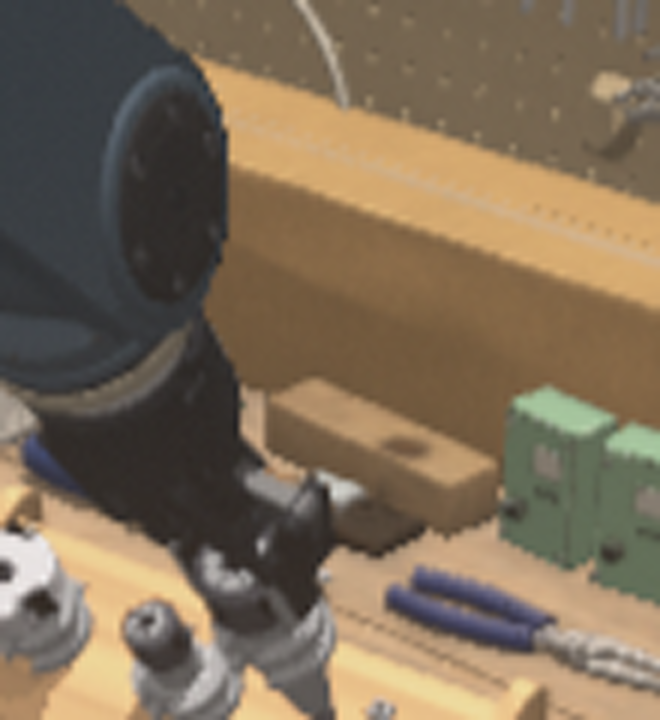

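```bash
cat > s11.py <<'E'
from h import *
p=manip.current_ee_pos()
manip.move_l(p+[0,-0.03,.08],None,max_speed=.15)
R=down_R(radians(15))
manip.move_ptp([.53,-.084,.30-.019],R)
print(manip.current_time(),manip.current_grip_width())
manip.move_l([.53,-.084,.24-.019],R,max_speed=.1)
print(manip.current_force(),manip.current_ft_torque(),manip.current_grip_width(),manip.current_ee_pos(),manip.current_time())
snap("hov",(290,160,400,270),(290,160,400,250),6)
E
python3 s11.py
```

```text
8.2833 0.4637726208308796
[-0.25285605  0.11113667 -6.53588128] [ 0.01277324  0.01540879 -0.0262918 ] 0.46283739526685397 [ 0.53033207 -0.08385053  0.22163779] 9.0333
```

View pics/scene_hov.png

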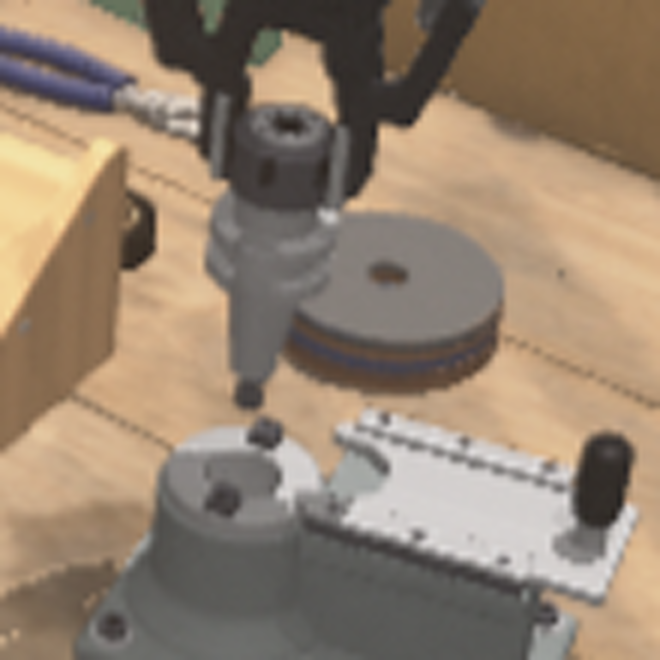

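View pics/top_hov.png

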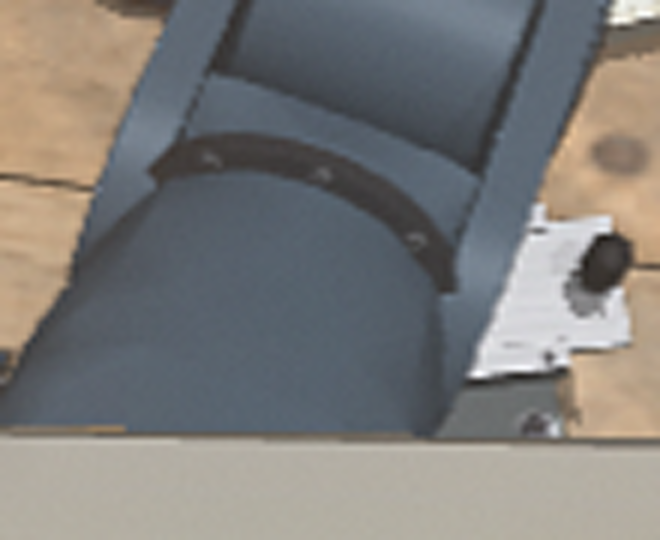

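```bash
cat > s12.py <<'E'
from h import *
T=manip.current_ee_pos(); gz=T[2]+.019
for nm,z in [("nuttop",gz+.013),("grip",gz),("flangetop",gz-.029),("flangebot",gz-.053),("taperend",gz-.103),("stud",gz-.121),("hole",.08)]:
    print(nm,((proj("scene",[T[0],T[1],z])[0]-(290,160))*6).round(1))
for dx,dy in((.005,0),(0,.005)): print(((proj("scene",[T[0]+dx,T[1]+dy,.08])[0]-(290,160))*6).round(1))
im=cv2.imread('pics/scene_hov_full.png')[175:250,310:360]
cv2.imwrite('pics/hz.png',cv2.resize(im,None,fx=8,fy=8,interpolation=2))
E
python3 s12.py
```

```text
nuttop [288.7 110. ]
grip [285.4 139.2]
flangetop [278.3 202.7]
flangebot [272.6 253.8]
taperend [261.2 356. ]
stud [257.2 391.4]
hole [248.7 467.5]
[255.6 462. ]
[238.9 462.5]
```

View pics/hz.png

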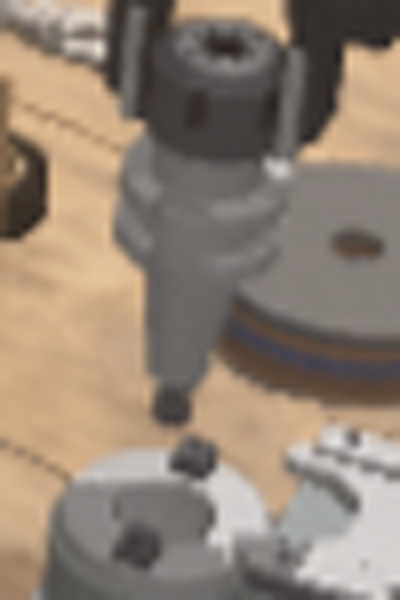

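```bash
cat > s13.py <<'E'
from h import *
D=[];P=[]
for i in range(12):
    p,d=manip.grab_frame("scene"); D.append(d);P.append(p.astype(float))
D=np.array(D);D[D<=0]=np.nan
np.save("hovD.npy",np.nanmedian(D,0)); cv2.imwrite("pics/hov_avg.png",np.mean(P,0)[:,:,::-1])
print("std over frames",np.nanmedian(np.nanstd(D[:,150:260,290:400],0)), manip.current_time())
E
python3 s13.py
cat > s14.py <<'E'
from h import *
from scipy.optimize import least_squares
T=manip.current_ee_pos(); d=np.load("hovD.npy"); W=cloud("scene",d)
T0=np.array([T[0],T[1],T[2]+.019])
# taper+stud region points
L=W-T0
r=np.hypot(L[...,0],L[...,1])
zone=(L[...,2]<-.05)&(L[...,2]>-.118)&(r<.03)
zn=(L[...,2]<.013)&(L[...,2]>-.02)&(r<.03)
def prof(h): # h: height rel to grip
    return np.where(h<-.103,.006,np.where(h<-.053,.0159+(h+.053)*(7/24/2)*0.96,np.where(h<-.029,.025,np.where(h<-.013,.0165,.021))))
Z=W[zone]; print("pts",len(Z),zn.sum())
def fit(Z,fix):
    def f(q):
        x,y,ax,ay=q[:4]; dz=0
        L=Z-[T0[0]+x,T0[1]+y,T0[2]]
        a=np.array([ax,ay,1]);a/=np.linalg.norm(a)
        h=L@a; rr=np.linalg.norm(L-h[:,None]*a,axis=1)
        return rr-prof(h)
    return least_squares(f,np.zeros(4),loss='soft_l1',f_scale=.002)
tz=(L[...,2]<-.057)&(L[...,2]>-.098)&(r<.03); nz=(L[...,2]<.006)&(L[...,2]>-.022)&(r<.03)
nz&=(r<.026)
s=fit(W[tz|nz],None); print(tz.sum(),nz.sum(),s.x.round(4),np.abs(s.fun).mean())
tzc=W[tz]; s=fit(tzc,None); print("taper only",s.x.round(4))
# column
def colfit(C):
    m=(W[...,2]>.03)&(W[...,2]<.074)&(np.abs(np.hypot(W[...,0]-C[0],W[...,1]-C[1])-.034)<.01)&(W[...,1]>C[1]-.015)
    Q=W[m]
    g=lambda q:np.hypot(Q[:,0]-q[0],Q[:,1]-q[1])-q[2]
    s=least_squares(g,[C[0],C[1],.036],loss='soft_l1',f_scale=.002); return s.x,m.sum(),np.abs(s.fun).mean()
print("col",colfit([.529,-.084]))
E
python3 s14.py
```

```text
std over frames 0.0023020168 9.7333
pts 221 366
121 180 [-0.002  -0.0001  0.0144 -0.0248] 0.0011492882690982346
taper only [-0.003  -0.0044  0.001  -0.0784]
col (array([ 0.52740534, -0.08086205,  0.03425697]), np.int64(210), np.float64(0.0007190100622744428))[ WARN:0@40.139] global loadsave.cpp:1063 imwrite_ Unsupported depth image for selected encoder is fallbacked to CV_8U.
```

Run:
```python
import cv2
im=cv2.imread('pics/hov_avg.png')[175:260,305:375]
cv2.imwrite('pics/hz2.png',cv2.resize(im,None,fx=7,fy=7,interpolation=2))
```

```text
(no output)
```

View pics/hz2.png

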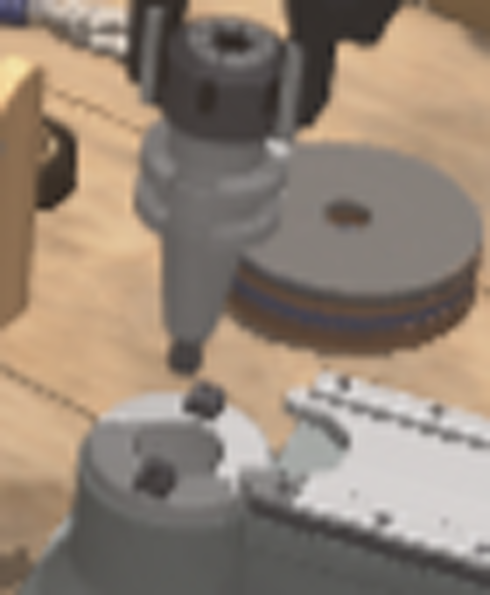

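```bash
cat > s15.py <<'E'
from h import *
from scipy.optimize import least_squares
im=cv2.imread('pics/hov_avg.png').astype(float)
sat=im[...,2]-im[...,0]  # R-B: wood high
for v in range(178,232,2):
    print(v,sat[v,318:352].astype(int).tolist())
E
python3 s15.py
```

```text
178 [24, 21, 20, 20, 23, 13, 11, 8, 7, 8, 10, 12, 10, 22, 22, 15, 13, 10, 9, 8, 9, 17, 21, 35, 51, 69, 73, 73, 32, 8, 8, 8, 9, 8]
180 [24, 24, 25, 26, 22, 13, 11, 8, 7, 8, 11, 8, 7, 5, 6, 6, 6, 7, 11, 11, 10, 9, 6, 6, 6, 7, 21, 48, 19, 8, 8, 8, 8, 9]
182 [39, 29, 21, 21, 21, 13, 11, 7, 8, 8, 11, 7, 6, 6, 5, 5, 6, 6, 6, 6, 6, 6, 5, 4, 6, 4, 6, 8, 6, 6, 7, 8, 8, 8]
184 [76, 76, 75, 68, 51, 22, 11, 7, 7, 10, 12, 9, 7, 6, 6, 5, 5, 5, 5, 4, 5, 5, 5, 4, 5, 4, 6, 6, 6, 6, 6, 8, 8, 8]
186 [74, 72, 71, 70, 73, 46, 20, 8, 7, 10, 12, 10, 7, 7, 7, 7, 7, 7, 4, 5, 5, 5, 4, 5, 4, 5, 9, 6, 6, 7, 8, 9, 8, 7]
188 [75, 73, 72, 72, 72, 71, 57, 17, 8, 11, 9, 9, 9, 8, 7, 10, 12, 11, 7, 7, 7, 6, 6, 6, 7, 10, 11, 6, 6, 6, 8, 9, 8, 8]
190 [66, 70, 78, 76, 74, 73, 70, 64, 57, 42, 16, 8, 8, 8, 8, 11, 13, 10, 7, 7, 7, 7, 7, 6, 8, 11, 8, 5, 6, 6, 8, 8, 8, 49]
192 [76, 77, 76, 73, 66, 71, 74, 75, 54, 31, 11, 8, 8, 8, 7, 7, 8, 7, 7, 7, 6, 7, 7, 7, 6, 8, 6, 6, 7, 7, 9, 18, 62, 71]
194 [73, 75, 76, 74, 77, 78, 79, 40, 10, 6, 7, 7, 6, 6, 7, 7, 6, 6, 7, 7, 7, 6, 7, 7, 6, 5, 7, 6, 7, 46, 70, 72, 73, 70]
196 [72, 68, 66
[... 1604 characters left out ...]
-11, -3]
222 [71, 71, 69, 67, 64, 61, 63, 63, 63, 64, 53, 20, 6, 6, 6, 6, 6, 35, 59, 64, 62, 54, 44, 30, 27, 30, 34, 37, 36, 34, 32, 30, 29, 25]
224 [73, 72, 72, 69, 65, 64, 64, 65, 66, 67, 66, 32, 10, 7, 7, 18, 52, 62, 62, 61, 62, 64, 65, 64, 63, 58, 54, 52, 38, 36, 37, 35, 38, 39]
226 [74, 74, 74, 72, 69, 67, 64, 62, 60, 60, 52, 19, 6, 6, 6, 17, 60, 61, 61, 61, 61, 59, 62, 62, 66, 67, 65, 67, 68, 69, 68, 64, 54, 52]
228 [71, 71, 72, 71, 68, 68, 66, 63, 62, 61, 60, 49, 33, 26, 28, 56, 62, 63, 62, 61, 59, 61, 59, 60, 59, 60, 62, 64, 67, 70, 69, 69, 39, 16]
230 [74, 74, 71, 70, 69, 67, 63, 61, 58, 58, 58, 58, 58, 58, 33, 7, 10, 20, 27, 57, 61, 61, 62, 60, 61, 59, 61, 62, 44, 33, 33, 32, 8, 2]
```

```bash
cat > s16.py <<'E'
from h import *
from scipy.optimize import minimize
im=cv2.imread('pics/hov_avg.png').astype(float)
sat=im[...,2]-im[...,0]
V0,V1,U0,U1=186,232,314,356; S=8
obs=1-np.clip((sat-8)/(64-8),0,1)
wt=np.zeros_like(obs)
wt[190:229,316:331]=1; wt[219:229,331:340]=1; wt[191:195,344:352]=1
wt[226:230,331:345]=0; wt[229:,:]=0
wt[190:192,324:331]=0
T=manip.current_ee_pos(); T0=np.array([T[0],T[1],T[2]+.019])
profile=[(-.121,.006),(-.103,.006),(-.103,.0089),(-.053,.0159),(-.053,.025),(-.046,.025),(-.046,.0185),(-.036,.0185),(-.036,.025),(-.029,.025),(-.029,.0165),(-.013,.0165),(-.013,.021),(.013,.021)]
ph=np.linspace(0,2*np.pi,60,endpoint=False)
c=manip.get_calibration("scene");K=c['camera_matrix'];Rc=np.array(c['R']);tc=np.array(c['t'])
def render(q):
    x,y,z,ax,ay=q
    a=np.array([ax,ay,1]);a/=np.linalg.norm(a); e1=np.cross([0,1,0],a);e1/=np.linalg.norm(e1);e2=np.cross(a,e1)
    rings=[]
    for h,r in profile:
        P=T0+[x,y,z]+a*h+r*(np.cos(ph)[:,None]*e1+np.sin(ph)[:,None]*e2)
        X=P@Rc.T+tc; uv=X@K.T; uv=uv[:,:2]/uv[:,2:]
        rings.append(((uv+.5-[U0,V0])*S))
    m=np.zeros(((V1-V0)*S,(U1-U0)*S),np.uint8)
    for i in range(len(rings)-1):
        hull=cv2.convexHull(np.vstack(rings[i:i+2]).astype(np.float32))
        cv2.fillConvexPoly(m,np.round((hull-.5)*16).astype(np.int32),255,shift=4)
    return m.reshape(V1-V0,S,U1-U0,S).mean((1,3))/255
hd=Rc[2,:2]/np.linalg.norm(Rc[2,:2])
def cost(q):
    m=render(q); r=(m-obs[V0:V1,U0:U1])*wt[V0:V1,U0:U1]
    dpt=q[0]*hd[0]+q[1]*hd[1]; dt=q[3]*hd[0]+q[4]*hd[1]
    return (r**2).sum()+.3*(dpt/.003)**2+.3*(dt/.035)**2
best=None
for z0 in(0,-.006):
  for t in(0,-.03):
    s=minimize(cost,[0,0,z0,0,t],method='Nelder-Mead',options=dict(initial_simplex=np.array([0,0,z0,0,t])+np.vstack([np.zeros(5),np.diag([.004,.004,.004,.03,.03])]),maxiter=1500,xatol=1e-5,fatol=1e-4))
    print(s.fun,s.x.round(4))
    if best is None or s.fun<best.fun: best=s
lat=np.array([hd[1],-hd[0]])
print("hd",hd,"lat(right)",lat,"lat off",best.x[:2]@lat,"lat tilt",best.x[3:]@lat)
for d in(-.03,-.02,-.01,0,.01,.02):
    def c2(p): return cost([p[0],p[1],p[2],lat[0]*d,lat[1]*d])
    s=minimize(c2,best.x[:3],method='Nelder-Mead',options=dict(xatol=1e-5,fatol=1e-3)); print(d,s.fun)
m=render(best.x); o=im[V0:V1,U0:U1].copy(); o[...,1]=np.where(np.abs(m-.5)<.45,255,o[...,1])
cv2.imwrite('pics/fit.png',cv2.resize(o,None,fx=12,fy=12,interpolation=0))
E
python3 s16.py
```

```text
14.816125576842948 [-0.0007 -0.0015 -0.0029  0.0563 -0.0188]
13.271356548987209 [ 0.001  -0.0005 -0.0053  0.0261 -0.0376]
13.846641449621448 [-0.0003 -0.0011 -0.0041  0.0387 -0.0276]
13.077570915152705 [ 0.0007 -0.0006 -0.0053  0.0212 -0.041 ]
hd [0.76962636 0.63849453] lat(right) [ 0.63849453 -0.76962636] lat off 0.0009488786198690277 lat tilt 0.04515132809731573
-0.03 63.466302192389385
-0.02 30.164600643651813
-0.01 27.050150720194058
0 22.557576125097885
0.01 18.937880740699896
0.02 16.52071303808064[ WARN:0@6.271] global loadsave.cpp:1063 imwrite_ Unsupported depth image for selected encoder is fallbacked to CV_8U.
```

View pics/fit.png

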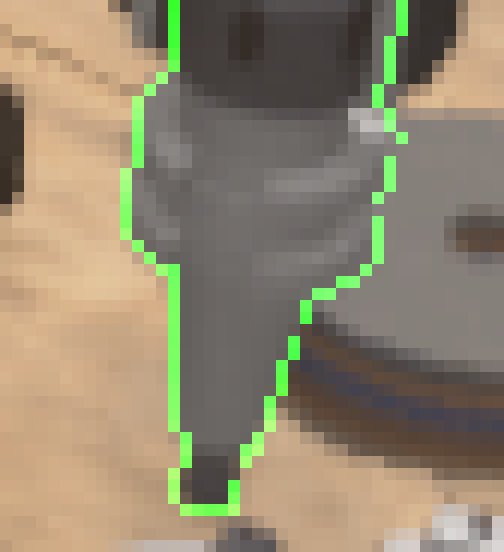

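```bash
cat > s17.py <<'E'
from h import *
ph=np.linspace(0,2*np.pi,80)
def ov(path,n,C,yaw,box,k,out):
    im=cv2.imread(path); a,b,c,d=box
    o=cv2.resize(im[b:d,a:c],None,fx=k,fy=k,interpolation=cv2.INTER_CUBIC)
    def draw(P,col):
        q=((proj(n,P)+.5-[a,b])*k); cv2.polylines(o,[np.round(q).astype(int)],False,col,1,cv2.LINE_AA)
    circ=lambda r,z:np.c_[C[0]+r*np.cos(ph),C[1]+r*np.sin(ph),0*ph+z]
    draw(circ(.01575,.08),(0,255,0)); draw(circ(.036,.08),(0,0,255))
    ex=np.array([cos(yaw),sin(yaw)]);ey=np.array([-sin(yaw),cos(yaw)])
    for s in(1,-1):
        pts=[(.0195,-.0062),(.031,-.0062),(.031,.0062),(.0195,.0062),(.0195,-.0062)]
        draw(np.array([[*(np.array(C)+s*p*ex+q*ey),.0875] for p,q in pts]),(255,0,255))
    # guide top rectangle z .103
    pts=[(-.038,-.036),(.038,-.036),(.038,-.130),(-.038,-.130),(-.038,-.036)]
    draw(np.array([[*(np.array(C)+p*ex+q*ey),.103] for p,q in pts]),(255,255,0))
    cv2.imwrite(out,o)
import sys
Cs=eval(sys.argv[1]);Ct=eval(sys.argv[2]);y=radians(float(sys.argv[3]))
ov('pics/scene0.png',"scene",Cs,y,(300,220,400,285),8,'pics/ovs.png')
ov('pics/top0.png',"top",Ct,y,(305,185,395,240),8,'pics/ovt.png')
E
python3 s17.py "(.527,-.083)" "(.529,-.084)" 15
```

```text
(no output)
```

View pics/ovs.png

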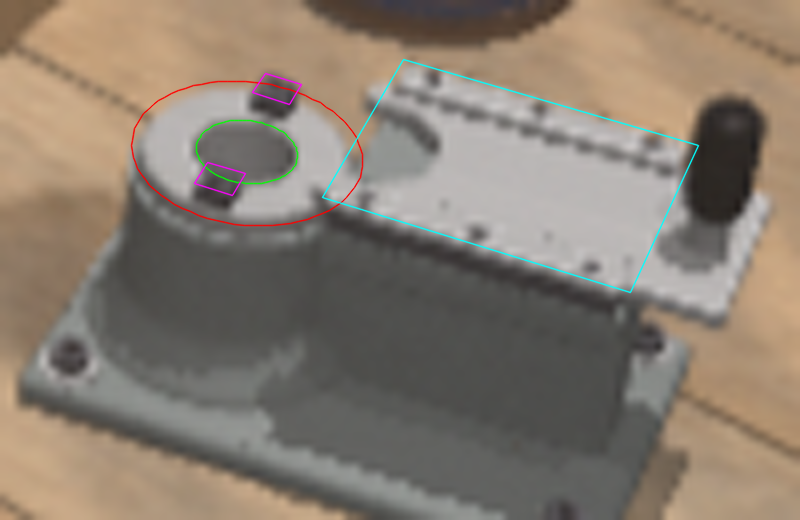

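View pics/ovt.png

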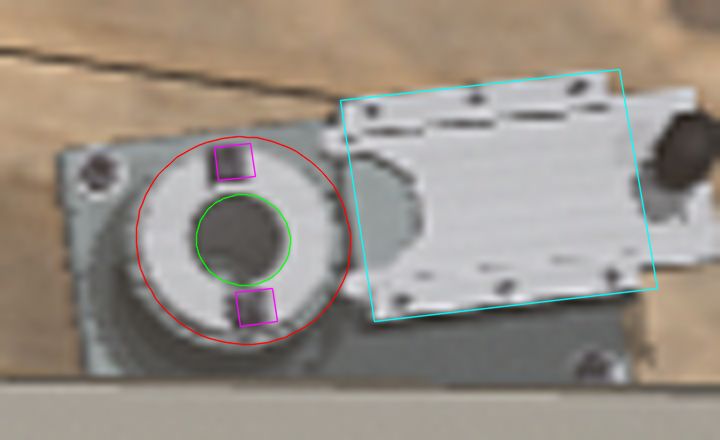

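```bash
cat > s18.py <<'E'
from h import *
from scipy.spatial.transform import Rotation as Ro
yaw=radians(15); tilt=.035
a=np.array([.259*tilt,-.966*tilt,1]);a/=np.linalg.norm(a)
Rc=Ro.from_rotvec(np.cross(a,[0,0,1])).as_matrix()
R=Rc@down_R(yaw); G=np.array([.529,-.0815,.2406])
manip.move_l(G+R[:,0]*.019,R,max_speed=.05)
print(manip.current_ee_pos(),manip.current_tcp_rot().round(4).tolist(),manip.current_time())
P=[];D=[]
for i in range(8):
    p,d=manip.grab_frame("scene");P.append(p.astype(float));D.append(d)
D=np.array(D);D[D<=0]=np.nan; np.save("hov2D.npy",np.nanmedian(D,0))
cv2.imwrite("pics/hov2_avg.png",np.mean(P,0)[:,:,::-1].round().astype(np.uint8))
E
python3 s18.py
sed -e "s#pics/hov_avg#pics/hov2_avg#" -e "s#^T=.*#T=manip.current_ee_pos(); T0=T-manip.current_tcp_rot()[:,0]*.019#" -e "s#for d in(.*#for d in():#" -e "s#pics/fit#pics/fit2#" s16.py > s16b.py
sed -e "s#hovD#hov2D#" -e "s#^T0=.*#T0=T-manip.current_tcp_rot()[:,0]*.019#" s14.py > s14b.py
python3 s16b.py; python3 s14b.py
python3 - <<'E'
import cv2
im=cv2.imread('pics/hov2_avg.png')[175:260,305:375]
cv2.imwrite('pics/hz3.png',cv2.resize(im,None,fx=7,fy=7,interpolation=2))
E
```

```text
[ 0.52908916 -0.08173929  0.22167018] [[0.0089, 0.2594, -0.9657], [-0.0332, -0.9652, -0.2595], [-0.9994, 0.0343, 0.0]] 9.9833
11.124109614794417 [-0.0022 -0.0025 -0.0041  0.001  -0.0181]
11.604428371523584 [-0.0011 -0.0018 -0.004   0.0194 -0.0066]
11.279778567522714 [ 0.0011 -0.0004 -0.0062  0.0091 -0.0121]
11.177502943276012 [ 0.0008 -0.0007 -0.0061  0.006  -0.0153]
hd [0.76962636 0.63849453] lat(right) [ 0.63849453 -0.76962636] lat off 0.0005696118148446368 lat tilt 0.014534923296169457
pts 225 365
117 183 [-0.0021 -0.      0.0081  0.006 ] 0.0011139520916668183
taper only [-0.0029 -0.0022 -0.0022 -0.0208]
col (array([ 0.52720898, -0.08077346,  0.03401065]), np.int64(209), np.float64(0.0007917048543872512))[ WARN:0@4.254] global loadsave.cpp:1063 imwrite_ Unsupported depth image for selected encoder is fallbacked to CV_8U.
```

View pics/hz3.png

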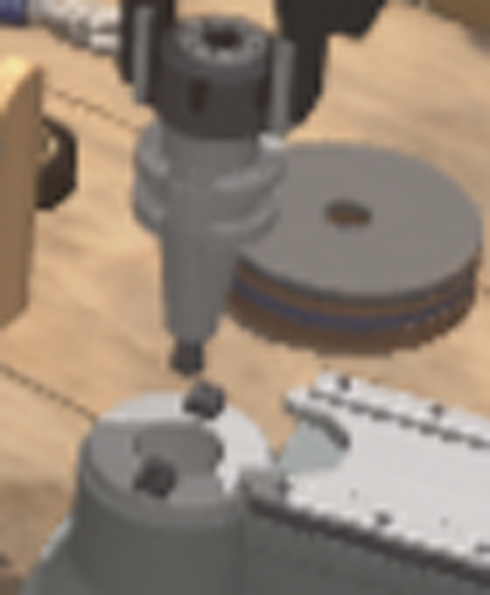

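View pics/fit2.png

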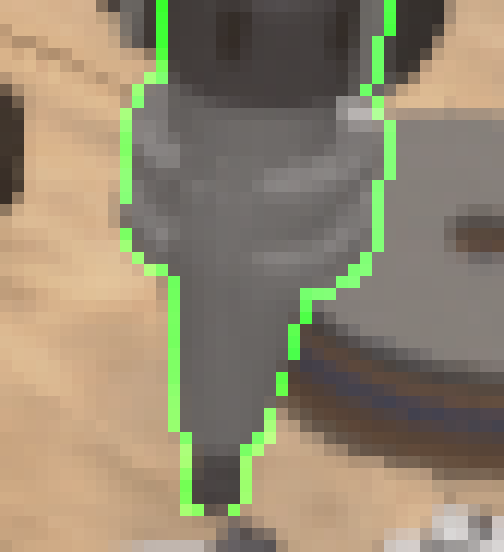

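```bash
cat > s19.py <<'E'
from h import *
R=manip.current_tcp_rot(); 
from scipy.spatial.transform import Rotation as Ro
tilt=.038; a=np.array([.259*tilt,-.966*tilt,1]);a/=np.linalg.norm(a)
R=Ro.from_rotvec(np.cross(a,[0,0,1])).as_matrix()@down_R(radians(15))
np.save("Rh.npy",R)
xy=np.array([.5294,-.0800])
off=R[:,0]*.019
manip.move_l(np.r_[xy,.235]+off,R,.05)
f0=manip.current_force(); m0=manip.current_ft_torque(); np.save("f0.npy",[f0,m0])
manip.move_l(np.r_[xy,.171]+off,R,.06); print("f0",f0.round(2),m0.round(3),manip.current_time())
z=.171
while z>.147:
    z-=.003
    manip.move_l(np.r_[xy,z]+off,R,.03)
    df=manip.current_force()-f0; dm=manip.current_ft_torque()-m0
    print(round(z,4),df.round(2),dm.round(3),manip.current_ee_pos().round(4)[2],manip.current_grip_width().round(4))
    if np.linalg.norm(df)>8: break
print(manip.current_time())
E
python3 s19.py
```

```text
f0 [ 0.48 -0.78 -6.82] [0.116 0.013 0.023] 11.8667Traceback (most recent call last):
  File "s19.py", line 17, in <module>
    print(round(z,4),df.round(2),dm.round(3),manip.current_ee_pos().round(4)[2],manip.current_grip_width().round(4))
                                                                                ^^^^^^^^^^^^^^^^^^^^^^^^^^^^^^^^
AttributeError: 'float' object has no attribute 'round'
```

```bash
cat > s20.py <<'E'
from h import *
import sys
R=np.load("Rh.npy"); f0,m0=np.load("f0.npy"); off=R[:,0]*.019
xy=np.array(eval(sys.argv[1])); z=float(sys.argv[2]); z1=float(sys.argv[3]); st=float(sys.argv[4]); lim=float(sys.argv[5])
while True:
    manip.move_l(np.r_[xy,z]+off,R,.03)
    df=manip.current_force()-f0; dm=manip.current_ft_torque()-m0
    e=manip.current_ee_pos()-off
    print(round(z,4),df.round(2),dm.round(3),e.round(4),round(float(manip.current_grip_width()),4))
    if np.linalg.norm(df)>lim or z<=z1+1e-6: break
    z=max(z-st,z1)
print(manip.current_time())
E
python3 s20.py "(.5294,-.0800)" .168 .147 .003 8
```

```text
0.168 [-0.8   0.18 -0.02] [-0.051 -0.007 -0.076] [ 0.5294 -0.08    0.1681] 0.4587
0.165 [-0.05  1.06  0.24] [-0.038 -0.023  0.011] [ 0.5293 -0.08    0.1648] 0.4645
0.162 [-0.71  0.6   0.46] [-0.054  0.011 -0.028] [ 0.5293 -0.08    0.1618] 0.4608
0.159 [0.06 0.72 0.1 ] [-0.08   0.001 -0.06 ] [ 0.5293 -0.08    0.1588] 0.4637
0.156 [0.25 0.48 0.09] [-0.02   0.006 -0.042] [ 0.5293 -0.08    0.1558] 0.4659
0.153 [-1.04  0.15  0.15] [-0.062 -0.019 -0.033] [ 0.5293 -0.0799  0.1528] 0.4673
0.15 [-0.57  1.76 -0.54] [-0.111  0.034 -0.019] [ 0.5293 -0.08    0.1498] 0.463
0.147 [0.7  0.3  0.35] [-0.163 -0.206  0.025] [ 0.5295 -0.0801  0.1469] 0.4665
14.1167
```

```bash
python3 s20.py "(.5294,-.0800)" .146 .138 .001 12
```

```text
0.146 [ 1.34  0.02 -0.18] [-0.213 -0.319 -0.064] [ 0.5295 -0.0801  0.146 ] 0.4627
0.145 [ 2.1  -1.58 -1.19] [-0.413 -0.441 -0.03 ] [ 0.5296 -0.0801  0.1451] 0.4633
0.144 [ 2.82 -0.93 -0.33] [-0.659 -0.649  0.031] [ 0.5296 -0.0802  0.1441] 0.4661
0.143 [ 3.65 -1.97  0.99] [-0.838 -0.776 -0.026] [ 0.5296 -0.0802  0.1431] 0.4625
0.142 [ 3.43 -2.96  1.59] [-1.025 -0.843  0.003] [ 0.5297 -0.0802  0.1421] 0.4637
0.141 [ 2.91 -4.49  1.12] [-1.073 -0.933 -0.004] [ 0.5298 -0.0803  0.1412] 0.4617
0.14 [ 4.02 -4.28  1.83] [-1.214 -0.94  -0.002] [ 0.5299 -0.0804  0.1402] 0.4663
0.139 [ 4.67 -5.11  2.6 ] [-1.192 -0.911 -0.045] [ 0.5301 -0.0805  0.1394] 0.4637
0.138 [ 3.6  -4.61  8.66] [-1.036 -0.703  0.007] [ 0.5304 -0.0805  0.1389] 0.4617
16.3667
```

```bash
python3 s20.py "(.5312,-.0818)" .138 .138 .001 12;python3 s20.py "(.5312,-.0818)" .137 .137 .001 12
cat > s21.py <<'E'
from h import *
snap("seat",(300,170,400,270),(290,160,400,250),6)
E
python3 s21.py
```

```text
0.138 [-3.04  3.74 13.97] [ 0.959  0.45  -0.05 ] [ 0.5308 -0.081   0.1385] 0.4634
16.6167
0.137 [-6.81  4.78 22.21] [ 1.082  1.025 -0.058] [ 0.5309 -0.081   0.1383] 0.4623
16.8667
```

View pics/scene_seat.png

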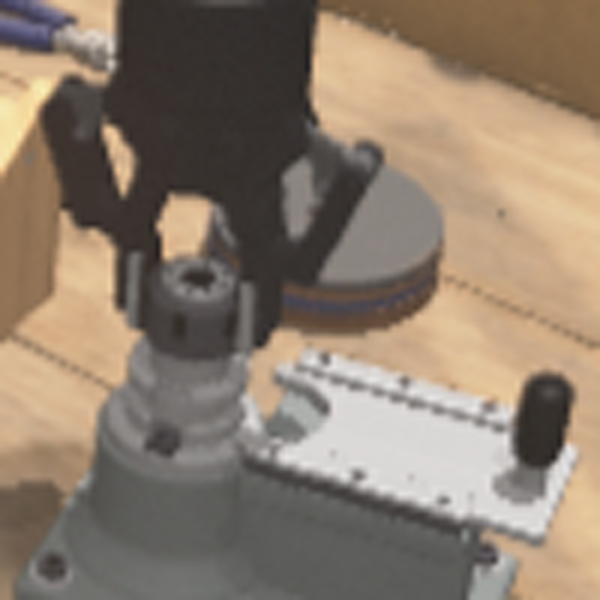

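```bash
python3 s20.py "(.5304,-.0810)" .138 .138 .001 12
cat > s22.py <<'E'
from h import *
manip.set_gripper(0.62,40)
f0,m0=np.load("f0.npy")
print(manip.current_grip_width(),(manip.current_force()-f0),manip.current_time())
manip.dwell(.4)
R=np.load("Rh.npy")
manip.move_l(np.array([.5304,-.0810,.19])+R[:,0]*.019,R,.1)
print(manip.current_force(),manip.current_time())
snap("rel",(300,170,400,270),(290,160,400,250),6)
for n in ["chuck_grip","fork_knob"]: print(n,[(np.round(x['at'],4),x['confidence']) for x in manip.look_for("scene",n)])
E
python3 s22.py
```

```text
0.138 [-0.07  0.12 11.39] [ 0.281 -0.09   0.007] [ 0.5306 -0.0809  0.1384] 0.4649
17.2167
0.6183300065443172 [0.05527685 0.5746987  6.54601245] 17.5
[-0.35580489  0.60611339 -0.36119948] 18.5667
chuck_grip [(array([ 0.5146, -0.0896,  0.1245]), 0.78)]
fork_knob [(array([ 0.5566, -0.1947,  0.0992]), 0.92)]
```

View pics/scene_rel.png

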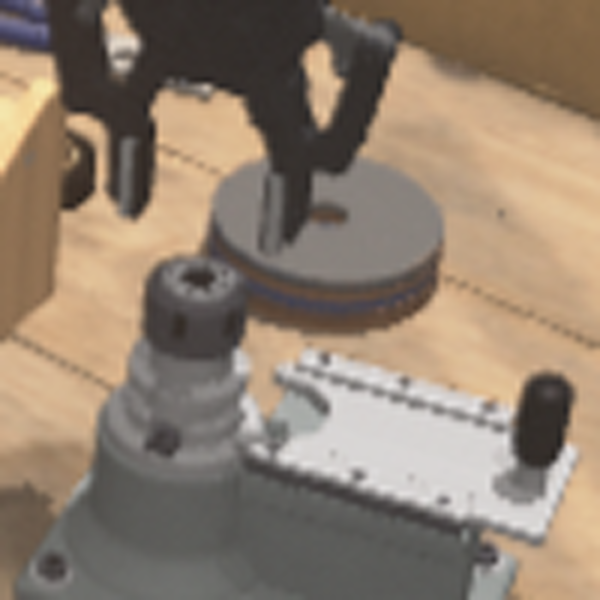

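```bash
cat > s23.py <<'E'
from h import *
print(proj("scene",[[.5255,-.0828,.149],[.5255,-.0828,.1535]]))
R=down_R(radians(15))
manip.set_gripper(0,40)
manip.move_l([.5306,-.0809,.156],R,.1)
f0=manip.current_force(); z=.156
while z>.142:
    z-=.0015; manip.move_l([.5306,-.0809,z],R,.03)
    df=manip.current_force()-f0; print(round(z,4),df.round(2),manip.current_ee_pos()[2].round(4))
    if df[2]>12: break
manip.move_l([.5306,-.0809,.18],R,.15)
print(manip.current_time())
snap("prs",(300,170,400,270),(290,160,400,250),6)
E
python3 s23.py
```

```text
[[332.34681926 216.28814777]
 [332.51275023 214.7732114 ]]
0.1545 [ 1.   -0.37  0.39] 0.1548
0.153 [-0.09  0.1   0.63] 0.153
0.1515 [-0.4   0.54  1.01] 0.1514
0.15 [1.4  0.4  0.39] 0.1499
0.1485 [ 1.03 -0.31  2.82] 0.1486
0.147 [-3.98  0.71 16.07] 0.1484
21.4833
```

View pics/scene_prs.png

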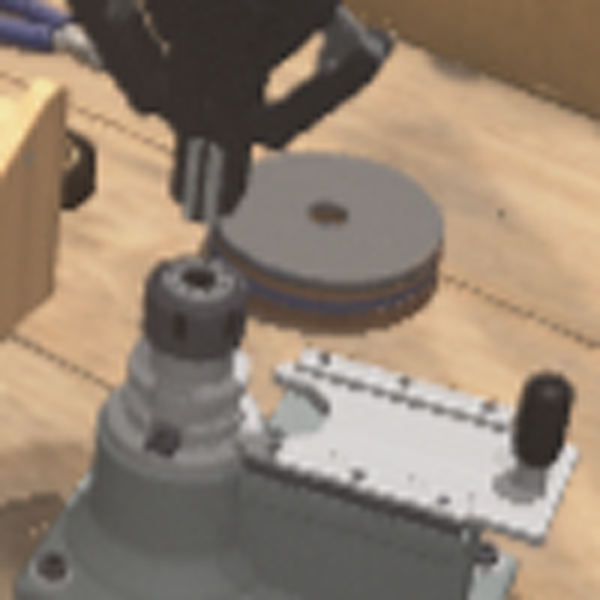

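```bash
cat > s24.py <<'E'
from h import *
yaw=radians(15); R=down_R(yaw); ey=np.array([-sin(yaw),cos(yaw),0])
S=np.array([.5306,-.0809,0]); np.save("S.npy",S)
k=S-ey*.144
manip.set_gripper(0.6,40)
manip.move_l(k+[0,0,.185],R,.15)
snap("kn",(320,180,420,280),(340,170,430,250),6)
print(k,manip.current_time())
E
python3 s24.py
```

```text
[ 0.56786994 -0.21999332  0.        ] 23.3333
```

View pics/scene_kn.png

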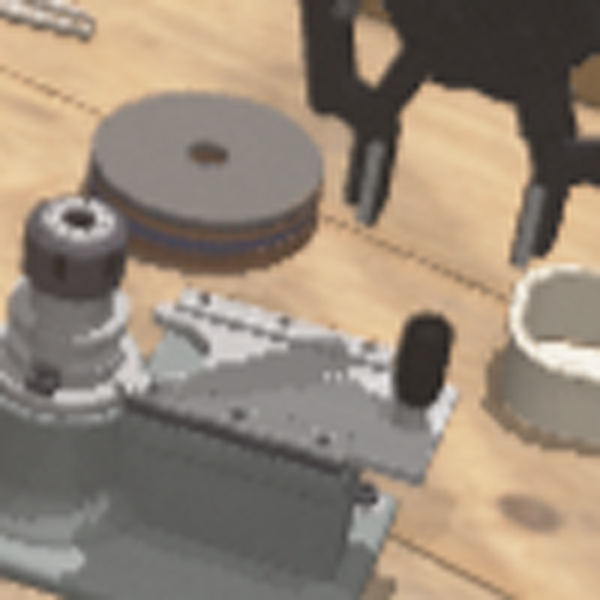

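Run:
```python
from h import *
yaw=radians(15);ey=np.array([-sin(yaw),cos(yaw),0]);S=np.array([.5255,-.0828,0])
for d in(.148,.144,.14): print(d,proj("scene",(S-ey*d)+[0,0,.149]),proj("scene",(S-ey*d)+[0,0,.13]))
St=np.array([.5293,-.083,0])
for d in(.148,.144,.14): print(d,proj("top",(St-ey*d)+[0,0,.13]))
print("obs top",300+637/7-.5,180+166/7-.5, "scene mid",295+668/7-.5,215+177/7-.5)
```

```text
0.148 [[392.93733261 233.73782243]] [[391.56797911 240.17414603]]
0.144 [[391.22192806 233.24379705]] [[389.87257367 239.67695888]]
0.14 [[389.51104651 232.75107426]] [[388.18159111 239.18106876]]
0.148 [[392.52767255 202.99896003]]
0.144 [[391.01419877 203.17152658]]
0.14 [[389.50042391 203.34412746]]
obs top 390.5 203.21428571428572 scene mid 389.92857142857144 239.78571428571428
```

```bash
cat > s25.py <<'E'
from h import *
yaw=radians(15); R=down_R(yaw); ey=np.array([-sin(yaw),cos(yaw),0]); S=np.load("S.npy")
P=lambda d,z=.113:S-ey*d+[0,0,z]
manip.move_l(P(.143),R,.1); f0=manip.current_force(); print(f0.round(2))
manip.set_gripper(0,30); print("w",manip.current_grip_width(),(manip.current_force()-f0).round(2),manip.current_time())
for d in (.13,.118,.111,.108,.1065,.1055,.1045,.1035):
    manip.move_l(P(d),R,.05); df=manip.current_force()-f0; e=manip.current_ee_pos()-S
    print(d,df.round(2),"along",(-e@ey).round(4),round(float(manip.current_grip_width()),3))
    if abs(df@ey)>20: break
print(manip.current_time())
snap("fk",(300,180,400,280),(340,170,430,250),6)
E
python3 s25.py
```

```text
[-0.33  0.22  0.36]
w 0.22041429200997073 [-0.44  0.65  6.24] 24.5833
0.13 [-1.17  1.86  9.13] along 0.1293 0.224
0.118 [-1.75  1.8   7.4 ] along 0.1173 0.224
0.111 [-1.92  1.7   7.33] along 0.1104 0.227
0.108 [-1.32 -1.26  7.27] along 0.1076 0.219
0.1065 [-0.92 -1.78  6.99] along 0.1064 0.225
0.1055 [ 0.5  -7.01  4.37] along 0.1063 0.222
0.1045 [  1.54 -11.9    2.17] along 0.1063 0.221
0.1035 [  2.94 -19.2    0.03] along 0.1062 0.223
26.925
```

View pics/scene_fk.png

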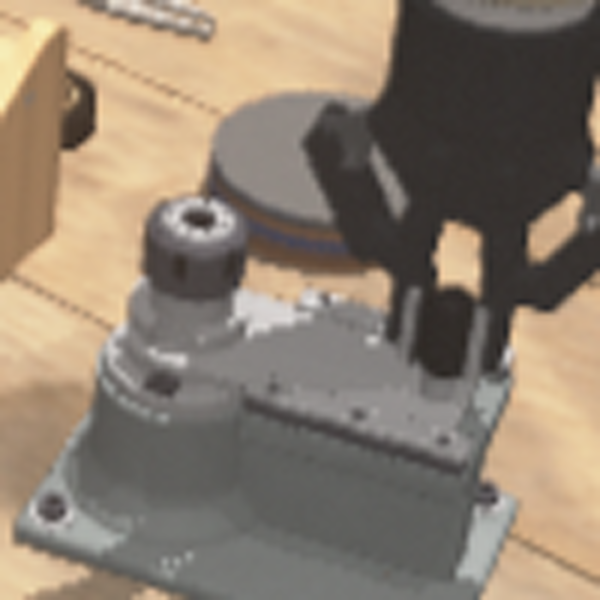

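```bash
cat > s26.py <<'E'
from h import *
yaw=radians(15); R=down_R(yaw); ey=np.array([-sin(yaw),cos(yaw),0]); S=np.load("S.npy")
P=lambda d,z=.113:S-ey*d+[0,0,z]
manip.move_l(P(.1058),R,.05)
manip.set_gripper(0.5,30); print(manip.current_grip_width(),manip.current_force().round(2))
manip.move_l(P(.106,.20),R,.1)
manip.move_l(P(.106,.20)+np.array([-.05,-.10,.1]),R,.2)
print(manip.current_force().round(2),manip.current_time())
snap("fin",(290,180,400,280),(290,160,400,250),6)
for c in("scene","top"):
  for n in ["chuck_grip","fork_knob","slim_grip","cutter_grip","spanner"]: print(c,n,[(np.round(x['at'],3).tolist(),round(x['confidence'],2)) for x in manip.look_for(c,n)[:2]])
print(manip.current_time())
E
python3 s26.py
```

```text
0.4984971970963052 [-0.18  0.3   0.48]
[-0.1  -0.11 -0.78] 29.55
scene chuck_grip [([0.519, -0.088, 0.128], 0.83)]
scene fork_knob [([0.548, -0.148, 0.101], 0.59)]
scene slim_grip [([0.548, 0.218, 0.108], 0.6)]
scene cutter_grip [([0.52, -0.148, 0.044], 0.74), ([0.539, 0.309, 0.123], 0.69)]
scene spanner [([0.368, 0.006, 0.006], 0.93)]
top chuck_grip [([0.52, -0.076, 0.148], 0.81)]
top fork_knob [([0.546, -0.143, 0.096], 0.89)]
top slim_grip [([0.557, 0.218, 0.114], 0.69), ([0.529, -0.131, 0.102], 0.53)]
top cutter_grip [([0.538, 0.314, 0.137], 0.82), ([0.568, 0.21, 0.081], 0.73)]
top spanner []
30.15
```

View pics/scene_fin.png

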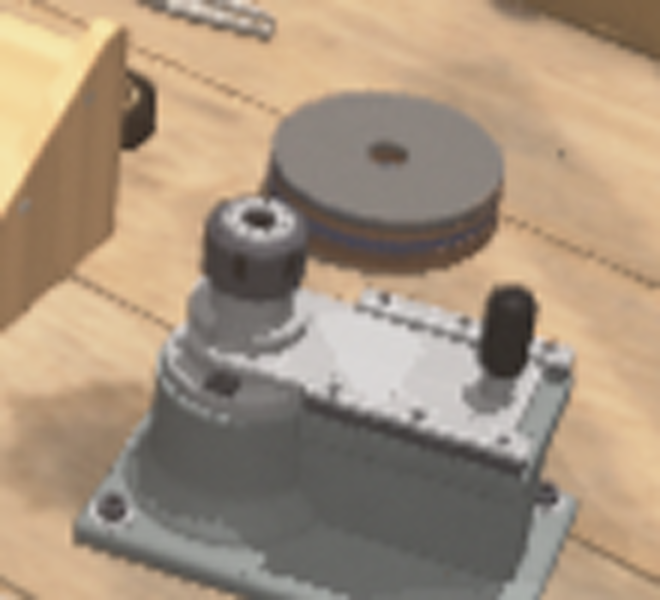

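View pics/top_fin.png

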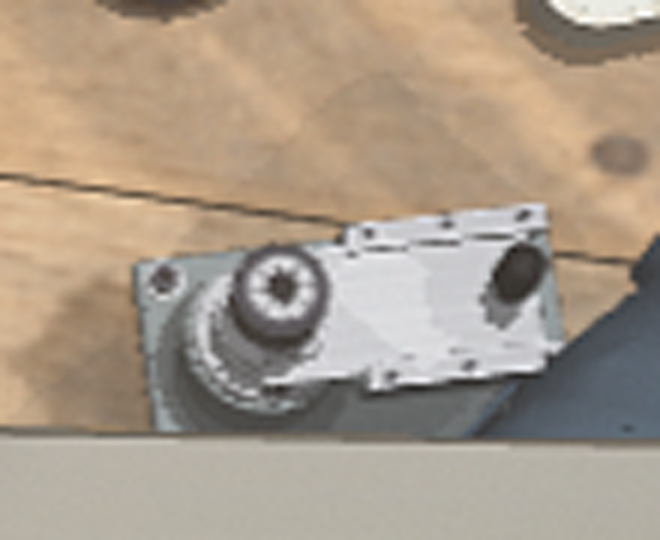

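View pics/scene_fin_full.png

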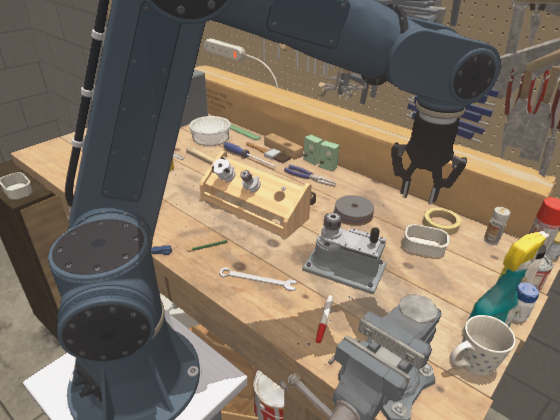

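The chuck's nut is at (258,217) in the zoomed scene view, sitting in the socket. The fork is home, with its prongs in the groove and the knob at (508,330). In the full scene view the spanner, slim chuck and cutter are where they were, and the gripper is clear of everything. I'll hand it in.

```bash
python3 -c "
from bench import manip
manip.sign_off(); print(manip.current_time())"
```

```text
the job is handed in; nothing more can be done
the job is handed in; nothing more can be done
```

I drew the wide chuck out of the rack and lowered it into the socket under force monitoring. I let it go only once it was seated, then slid the fork home by its knob, let go and backed the arm away. The job was handed in at about 30 s of the 50 s allowed. No verdict is reported back.

**Last checks:**
- **Seating:** a touch on top of the nut met it at 148.6 mm, against 149 mm when fully home. The key showed inside the flange slot.
- **Fork:** it met its stop with the knob 106.3 mm from the socket axis; home is 106 mm. In the last picture the prongs are in the flange groove.
- **Other tools:** the slim chuck, cutter and spanner show where they were. The networks place all three within about 15 mm of their starting readings; the largest change was the slim chuck's top-camera reading, at about 5 mm, roughly the networks' accuracy.
- **Release:** the external force is back to about zero and the gripper is clear of everything.

**What disagreed:**
- **Socket position:** the two cameras differed by 3 to 5 mm, so I centred the chuck by balancing the side forces in the taper.
- **Chuck tilt in the gripper:** it hung about 2° off. The silhouette fit gave 2.6° and the depth fit 1.6°. I tilted the hand about 2° to correct it before lowering.
- **Final network readings:** some were stray, such as a second "cutter" reported at the fixture, and the spanner was not found from the top camera. The pictures contradict these strays and show the spanner in the scene view, so I disregarded them.

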